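# Feed one chill from the foundry magazine onto the pattern

## Task

Feed one iron chill out of the bottom of the blue magazine by sliding the orange pusher handle all the way towards the stack, then all the way back home so that the stack drops down for the next one. Take the chill that came out and set it down (do not drop it) flat on the yellow patch of the red pattern, centred and with its long sides along the patch's long sides. The rusty used chill on the bench and the chills still in the stack are not to be used.

Things in the scene. Friction and masses are not known exactly. Their poses are not given: they have to be found in the camera images.
- bottom_chill: Lowest of four identical grey cast-iron plates (chills) stacked in the blue magazine: 60 x 40 x 14 mm, 0.19 to 0.27 kg. Origin: centre of its underside; x along the 60 mm, y along the 40 mm, z up. Once out on the tongue it overhangs it 6 mm on each long side, with nothing beside it: grip it from above across its 40 mm, fingertips a few mm above its underside.
- next_chill: The second chill from below, same size, origin and axes. Its underside starts 44 mm above the bench; with the pusher forward it rests on the pusher blade at about 42 mm; with the pusher back home it has dropped to the magazine floor at 30 mm.
- magazine: Blue chute of four corner angles, fixed to the bench, 72 x 52 mm outside, top 92 mm above the bench, floor at 30 mm. Origin: on the bench under the chute's centre. x points to the pusher handle, z up. Chills leave lengthwise towards -x onto a steel tongue 28 mm wide, also 30 mm high; a full stroke leaves the chill's centre about 67 mm from the chute's centre.
- pusher_grip (a point): Where to grip the orange upright handle (square post 18 x 18 mm, 42 to 96 mm above the bench): on its axis, 80 mm above the bench; moves with the pusher. Its x axis points away from the stack: pushing a chill out moves the handle along -x; y level across the slide, z up. It is 140 mm from the chute's centre at home, 70 mm fully forward. Only the bed and blade, up to 42 mm high, lie around it.
- pusher (a joint): Slide of the pusher, m: 0 = home stop (handle away from the stack), 0.070 = forward stop (chill wholly out on the tongue). It stays where it is left; friction about 2 N, with the stack up to about 15 N.
- patch (a point): Centre of the yellow patch (84 x 64 mm, level, 38 mm above the bench) painted on the flat top of a red wooden pattern (pad 115 x 95 mm) on a plywood board (160 x 210 mm) fixed to the bench. x along the patch's long side, y along its short side, z up. Beside the pad at -y is a red round boss, 6 mm lower than the patch.

How it is judged:
By the outcome, as a careful person would: the job done as asked, in the order asked, and still so for the second after the job is handed in, with the robot touching nothing.
It also fails if it takes over 43 s, if anything falls off the work surface, if the arm or the gripper's body presses on something with over 40 N, if the wrist force passes 120 N, or if a joint passes its speed limit or range.

## Robot

A 6-joint arm with a two-finger parallel gripper is mounted at the origin on the work surface. World frame = base frame: x ahead of the robot, y to its left, z up, the work surface at z = 0. Lengths are in m, angles in rad, forces in N, time in s.
With the tool pointing down it reaches from about 0.375 to 0.9 m from the base axis. Payload 3.1 kg.
Tool frame: the origin (TCP) lies at the very end of the fingers, on their centre line; the grasp point (between the pads) lies 19 mm behind it; z points along the fingers, y is the line along which they close (so a half turn about z gives the same grasp; the last joint's range is limited). The gripper opens to 87 mm and grips with 3 to 60 N. Pads are 19 mm wide; open, the fingers measure 117 mm over their backs; the gripper's body (75 mm by 190 mm) begins 51 mm behind the grasp point.
Start: joints at [1.113, 0.527, 1.433, -0, 1.181, -0.178], TCP at [0.172, 0.601, 0.223] pointing down, gripper open.
Joint ranges: [-3.08, 3.08], [-0.75, 2.2], [0.22, 2.44], [-1.43, 4.57], [0, 2.65], [-2.85, 2.85]. Speed limits (rad/s): [2.79, 2.79, 3.14, 3.14, 3.14, 3.14].

## Interface

Orientations are given as a unit quaternion [x, y, z, w].
In Python, from rig import status, viewer, robot gives the robot as it stands.
- The arm moves only by the tool arm_command, never from a script. Its arguments are lists of equal length, an entry for each row: "delta_rot": the turn, a rotation vector about the tool's x, y, z in degrees, a list of three; "delta_pos": the shift along the tool's x, y, z in m, a list of three; "gripper": the closure, from -1 (fully open) to 1 (shut). In form: {"delta_rot": [[rx, ry, rz], ...], "delta_pos": [[dx, dy, dz], ...], "gripper": [gripper, ...]}. A call has 1 to 12 rows; each row is the pose to reach, as a shift and turn from the pose commanded when the call began, along the tool's axes at that moment; what a row does not reach only later rows make up. A row lasts 1/12 s, in which the tool goes at most 41.7 mm and 7.16 degrees, less where a joint would pass 70% of its speed; a pose out of reach is approached as far as the arm can. A call with a gripper value outside its range is refused whole. The fingers move at their own pace and stop on an object; "grip_force" is the grip in N (left out, the last holds). Time passes only in rows, so rows that repeat a pose let the fingers close. It gives the time, the measured TCP pose, the force, the opening and the grip force at its end, in the units of the state.
- status.get_obs(): the state, without advancing time (a new reading comes with each control period).
- viewer.camera(name): name is "side" or "top"; returns a dict with "pixels" (384x512x3 uint8, blue, green, red), "fx", "fy", "cx", "cy" (pixels), "pose" (4x4, takes a point from camera to world coordinates). Camera axes: x right, y down, z forward; pixel columns grow to the right and rows downward; lengths in m; the calibration is good to about 2 mm. A picture is of the moment at which its call begins. There is no depth.
- robot.hand_in(): hands the job in; it is judged then, once.
The state is a dict: "time": time; "q": joint angles; "joint_velocities": joint speeds; "joint_torque": joint torques, N m; "position": TCP position; "tool_rot": TCP orientation; "ft_force": force on the tool from outside, world axes, zero at the start; "moment": the same for the moment, N m; "grip_width": finger opening in m; "grip_force": force on a finger pad.
Only numpy, scipy, OpenCV 4.12 (cv2) and the standard library are available. Lean on these libraries where they do the work, as an engineer would, in place of code of your own. Each camera call takes 0.05 s, during which the arm holds its last target. There are 200 camera calls.

## Working session

There is one attempt and no reset: what is moved stays moved. The work goes in short steps, Python scripts to look and compute and a tool call to move; the robot and the scene stay as the last step left them, time stands still between calls to the robot, and variables do not carry over. Pictures are saved under pics/ and viewed, at most 10 in all, crops included, and the job is handed in when it is done.

Besides the shell and the picture viewer there is one more tool, called after "Request:" by a JSON object that holds its "api" and its "payload". arm_command: Moves the arm, as the interface text tells. Its arguments: {"type":"object","properties":{"delta_rot":{"type":"array","items":{"type":"array","items":{"type":"number"}}},"delta_pos":{"type":"array","items":{"type":"array","items":{"type":"number"}}},"gripper":{"type":"array","items":{"type":"number"}},"grip_force":{"type":"number"}},"required":["delta_rot","delta_pos","gripper"]}

```bash
mkdir -p pics
cat > h.py <<'E'
import cv2, numpy as np
from rig import status, viewer, robot
from scipy.spatial.transform import Rotation as R
def snap(n,f):
    c=viewer.camera(n); cv2.imwrite('pics/'+f+'.png',c['pixels']); np.savez('pics/'+f+'.npz',**{k:v for k,v in c.items()}); return c
def ray(c,uv,z):
    T=np.array(c['pose']); u,v=uv
    d=T[:3,:3]@np.array([(u-c['cx'])/c['fx'],(v-c['cy'])/c['fy'],1.]); o=T[:3,3]
    return o+d*(z-o[2])/d[2]
def proj(c,p):
    T=np.array(c['pose']); q=T[:3,:3].T@(np.array(p)-T[:3,3]); return np.array([c['fx']*q[0]/q[2]+c['cx'],c['fy']*q[1]/q[2]+c['cy']])
def tool(dst,yaw=None):
    o=status.get_obs(); r=R.from_quat(o['tool_rot']); return r.inv().apply(np.array(dst)-o['position'])
E
python3 - <<'E'
from h import *
for n in('top','side'):
    c=snap(n,n+'0'); print(n,c['fx'],c['cx'],c['cy'],np.round(c['pose'],4).tolist())
a=cv2.imread('pics/top0.png');b=cv2.imread('pics/side0.png')
cv2.imwrite('pics/t.png',cv2.resize(a,(800,600),interpolation=cv2.INTER_CUBIC));cv2.imwrite('pics/s.png',cv2.resize(b,(800,600),interpolation=cv2.INTER_CUBIC))
o=status.get_obs();print(o['time'],R.from_quat(o['tool_rot']).as_matrix().round(4),o['position'],o['grip_width'])
E
```

```text
top 385.6164389430336 260.64472673451274 195.25901114832573 [[-0.0067, -0.986, 0.1664, 0.3769], [-1.0, 0.0056, -0.0069, 0.029], [0.0058, -0.1665, -0.986, 0.8532], [0.0, 0.0, 0.0, 1.0]]
side 437.46205980985974 258.5836887108406 187.5858232658038 [[-0.9336, -0.237, 0.2686, 0.2877], [-0.3583, 0.612, -0.705, 0.5913], [0.0027, -0.7545, -0.6563, 0.597], [0.0, 0.0, 0.0, 1.0]]
0.1 [[-9.614e-01  2.752e-01 -9.000e-04]
 [ 2.752e-01  9.614e-01 -1.800e-03]
 [ 4.000e-04 -2.000e-03 -1.000e+00]] [0.17167592 0.60025581 0.22166276] 0.08681210693553172
```

View pics/t.png

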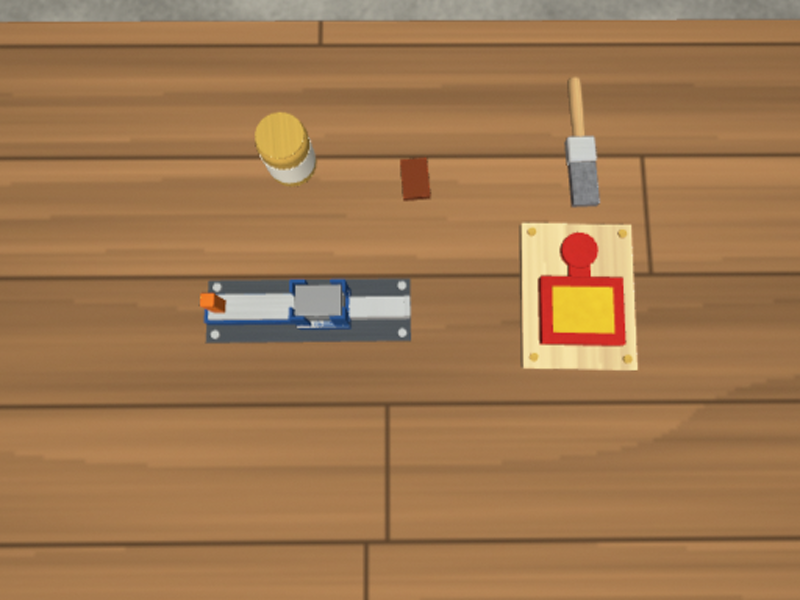

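View pics/s.png

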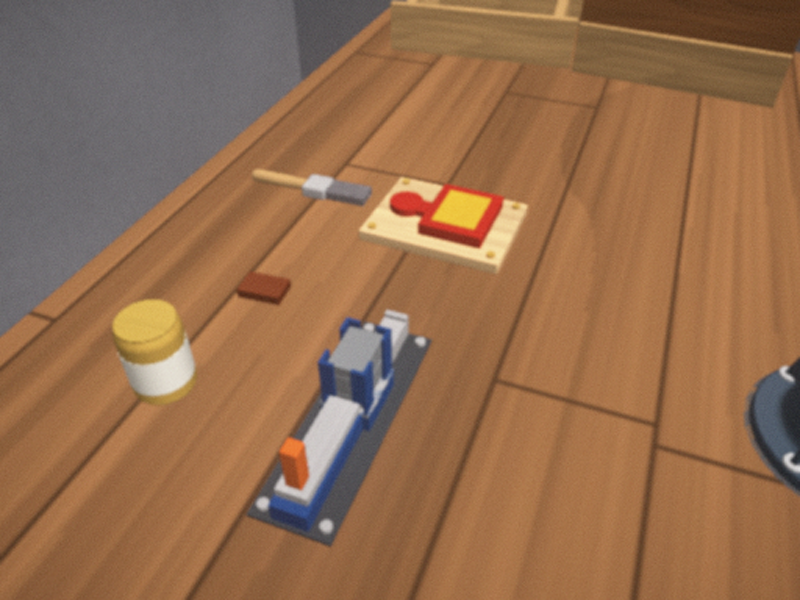

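Top view (800x600): orange handle top at about (208,299), magazine with stack (320,303), tongue to its right up to (410,307). The yellow patch is centred at about (583,309), with the boss above it; the rusty chill is at (415,178). The side view agrees. I'll enlarge for pixel accuracy.

Run:
```python
import cv2,numpy as np
a=cv2.imread('pics/top0.png');b=cv2.imread('pics/side0.png')
x=cv2.resize(a[170:224,125:271],None,fx=5,fy=5,interpolation=cv2.INTER_CUBIC)
y=cv2.resize(a[168:225,335:410],None,fx=5,fy=5,interpolation=cv2.INTER_CUBIC)
z=np.zeros((600,800,3),np.uint8); z[:270,:730]=x; z[300:585,:375]=y
cv2.imwrite('pics/c1.png',z)
cv2.imwrite('pics/c2.png',cv2.resize(b[195:350,155:280],None,fx=3.8,fy=3.8,interpolation=cv2.INTER_CUBIC))
```

```text
(no output)
```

View pics/c1.png

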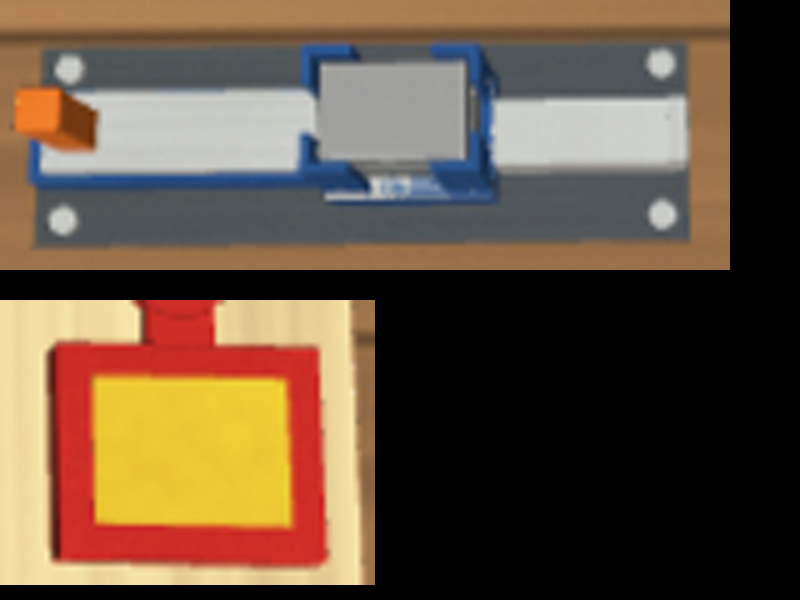

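View pics/c2.png

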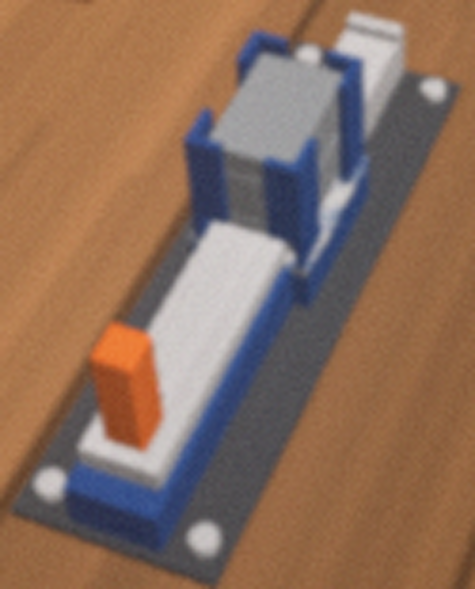

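Crop 1: handle top centre (38,109), chill top corners (319,63), (465,61), (467,158), (317,162), and patch corners (92,376), (289,380), (292,528), (95,524). Crop 2: handle top centre about (124,344), chill top corners about (262,55), (343,75), (293,160), (213,137).

Run:
```python
from h import *
t=dict(np.load('pics/top0.npz'));s=dict(np.load('pics/side0.npz'))
ft=lambda u,v:((u+.5)/5-.5+125,(v+.5)/5-.5+170)
fp=lambda u,v:((u+.5)/5-.5+335,(v-300+.5)/5-.5+168)
fs=lambda u,v:((u+.5)/3.8-.5+155,(v+.5)/3.8-.5+195)
def show(n,P): P=np.array(P);print(n,P.mean(0).round(4)[:2],P.round(4)[:,:2].tolist())
def ang(a,b): return np.degrees(np.arctan2(*(np.array(b)-a)[[1,0]])).round(2)
H=[ray(t,ft(*p),.096) for p in[(15,89),(58,89),(62,131),(17,129)]];show('handle top',H)
C=[ray(t,ft(*p),.086) for p in[(319,63),(465,61),(467,158),(317,162)]];show('chill top',C);print(ang(C[1],C[0]),ang(C[2],C[3]))
S=[ray(t,ft(*p),.006) for p in[(69,69),(661,63),(662,215),(63,220)]];show('screws',S);print(ang(S[1],S[0]),ang(S[2],S[3]))
T=[ray(t,ft(*p),.03) for p in[(688,97),(687,167)]];show('tongue end',T)
P=[ray(t,fp(*p),.038) for p in[(92,376),(289,380),(292,528),(95,524)]];show('patch',P);print(ang(P[1],P[0]),ang(P[2],P[3]),ang(P[0],P[3]),ang(P[1],P[2]))
show('side handle',[ray(s,fs(124,344),.096)])
show('side chill',[ray(s,fs(*p),.086) for p in[(262,55),(343,75),(293,160),(213,137)]])
print('side patch',[ray(s,(u*.64,v*.64),.038).round(4).tolist() for u,v in[(448,190),(495,196),(482,230),(431,222)]])
```

```text
handle top [0.5138 0.2794] [[0.5221, 0.289], [0.522, 0.2718], [0.505, 0.2695], [0.5059, 0.2873]]
chill top [0.5142 0.14  ] [[0.5341, 0.1699], [0.5346, 0.1108], [0.4948, 0.1095], [0.4935, 0.1697]]
90.49 91.21
screws [0.5149 0.1637] [[0.5484, 0.2962], [0.5496, 0.0315], [0.4811, 0.0314], [0.4804, 0.2957]]
90.28 90.14
tongue end [0.5143 0.0201] [[0.5296, 0.0198], [0.4989, 0.0205]]
patch [ 0.5074 -0.2177] [[0.5406, -0.1762], [0.5384, -0.2614], [0.4741, -0.2585], [0.4763, -0.1745]]
88.5 88.49 178.47 177.49
side handle [0.5111 0.2815] [[0.5111, 0.2815]]
side chill [0.5126 0.1412] [[0.532, 0.1152], [0.4937, 0.1139], [0.494, 0.1678], [0.5306, 0.168]]
side patch [[0.5395, -0.2543, 0.038], [0.4691, -0.264, 0.038], [0.4631, -0.1736, 0.038], [0.5358, -0.1661, 0.038]]
```

Request:
{"api": "arm_command", "payload": {"delta_rot": [[0, 0, 6], [0, 0, 13], [0, 0, 20], [0, 0, 27], [0, 0, 34], [0, 0, 41], [0, 0, 48], [0, 0, 55], [0, 0, 62], [0, 0, 68], [0, 0, 73.8], [0, 0, 73.8]], "delta_pos": [[-0.015, -0.008, 0.003], [-0.05, -0.026, 0.009], [-0.087, -0.045, 0.015], [-0.124, -0.064, 0.022], [-0.161, -0.083, 0.028], [-0.198, -0.102, 0.034], [-0.235, -0.121, 0.04], [-0.272, -0.14, 0.046], [-0.309, -0.159, 0.053], [-0.346, -0.178, 0.06], [-0.383, -0.197, 0.066], [-0.417, -0.214, 0.072]], "gripper": [-1, -1, -1, -1, -1, -1, -1, -1, -1, -1, -1, -1], "grip_force": 50}}

```text
time: 1.1
position: [0.5145, 0.2789, 0.15]
tool_rot: [0.707, 0.707, -0.0, -0.0]
ft_force: [-0.1, 1.0, 0.4]
grip_width: 0.087
grip_force: 0.0
```

Request:
{"api": "arm_command", "payload": {"delta_rot": [[0, 0, 0], [0, 0, 0], [0, 0, 0], [0, 0, 0], [0, 0, 0]], "delta_pos": [[0.001, 0, 0.02], [0.001, 0, 0.05], [0.001, 0, 0.075], [0.001, 0, 0.088], [0.001, 0, 0.088]], "gripper": [-1, -1, -1, -1, -1]}}

```text
time: 1.52
position: [0.5109, 0.2804, 0.059]
tool_rot: [0.706, 0.708, -0.004, -0.002]
ft_force: [-0.7, 0.2, -0.0]
grip_width: 0.0869
grip_force: 0.0
```

Request:
{"api": "arm_command", "payload": {"delta_rot": [[0, 0, 0], [0, 0, 0], [0, 0, 0], [0, 0, 0], [0, 0, 0], [0, 0, 0], [0, 0, 0], [0, 0, 0], [0, 0, 0], [0, 0, 0]], "delta_pos": [[0, 0, 0], [0, 0, 0], [0, 0, 0], [0, 0, 0], [0, 0, 0], [0, 0, 0], [0, 0, 0], [0, 0, 0], [0, 0, 0], [0, 0, 0]], "gripper": [0.2, 0.5, 0.7, 0.9, 1, 1, 1, 1, 1, 1]}}

```text
time: 2.35
position: [0.5136, 0.2817, 0.0626]
tool_rot: [0.706, 0.709, -0.0, -0.0]
ft_force: [0.0, 0.4, -0.7]
grip_width: 0.0284
grip_force: 0.0
```

Request:
{"api": "arm_command", "payload": {"delta_rot": [[0, 0, 0], [0, 0, 0], [0, 0, 0], [0, 0, 0], [0, 0, 0]], "delta_pos": [[0, 0, 0], [0, 0, 0], [0, 0, 0], [0, 0, 0], [0, 0, 0]], "gripper": [1, 1, 1, 1, 1]}}

```text
time: 2.77
position: [0.514, 0.2817, 0.0626]
tool_rot: [0.706, 0.709, 0.0, 0.0]
ft_force: [1.7, -0.6, -0.8]
grip_width: 0.0175
grip_force: 50.0
```

Request:
{"api": "arm_command", "payload": {"delta_rot": [[0, 0, 0], [0, 0, 0], [0, 0, 0], [0, 0, 0], [0, 0, 0], [0, 0, 0], [0, 0, 0], [0, 0, 0], [0, 0, 0], [0, 0, 0], [0, 0, 0], [0, 0, 0]], "delta_pos": [[-0.003, 0, 0], [-0.009, 0, 0], [-0.016, 0, 0], [-0.023, 0, 0], [-0.03, 0, 0], [-0.037, 0, 0], [-0.044, 0, 0], [-0.051, 0, 0], [-0.058, 0, 0], [-0.064, 0, 0], [-0.068, 0, 0], [-0.069, 0, 0]], "gripper": [1, 1, 1, 1, 1, 1, 1, 1, 1, 1, 1, 1]}}

```text
time: 3.77
position: [0.5142, 0.2139, 0.0626]
tool_rot: [0.706, 0.708, 0.001, -0.001]
ft_force: [0.4, 8.0, -3.3]
grip_width: 0.0176
grip_force: 50.0
```

Request:
{"api": "arm_command", "payload": {"delta_rot": [[0, 0, 0], [0, 0, 0], [0, 0, 0], [0, 0, 0]], "delta_pos": [[-0.001, 0, 0], [-0.002, 0, 0], [-0.003, 0, 0], [-0.003, 0, 0]], "gripper": [1, 1, 1, 1]}}

```text
time: 4.1
position: [0.5143, 0.2116, 0.0626]
tool_rot: [0.706, 0.708, 0.002, -0.001]
ft_force: [1.4, 9.0, -3.2]
grip_width: 0.0177
grip_force: 50.0
```

Request:
{"api": "arm_command", "payload": {"delta_rot": [[0, 0, 0], [0, 0, 0], [0, 0, 0], [0, 0, 0]], "delta_pos": [[-0.001, 0, 0], [-0.002, 0, 0], [-0.003, 0, 0], [-0.003, 0, 0]], "gripper": [1, 1, 1, 1]}}

```text
time: 4.43
position: [0.5143, 0.2115, 0.0626]
tool_rot: [0.707, 0.707, 0.004, -0.002]
ft_force: [1.4, 19.7, -4.6]
grip_width: 0.0176
grip_force: 50.0
```

Request:
{"api": "arm_command", "payload": {"delta_rot": [[0, 0, 0], [0, 0, 0], [0, 0, 0], [0, 0, 0], [0, 0, 0], [0, 0, 0], [0, 0, 0], [0, 0, 0], [0, 0, 0], [0, 0, 0], [0, 0, 0], [0, 0, 0]], "delta_pos": [[0.004, 0, 0], [0.01, 0, 0], [0.017, 0, 0], [0.024, 0, 0], [0.031, 0, 0], [0.038, 0, 0], [0.045, 0, 0], [0.052, 0, 0], [0.059, 0, 0], [0.066, 0, 0], [0.072, 0, 0], [0.075, 0, 0]], "gripper": [1, 1, 1, 1, 1, 1, 1, 1, 1, 1, 1, 1]}}

```text
time: 5.43
position: [0.5139, 0.2813, 0.0626]
tool_rot: [0.706, 0.708, -0.0, 0.0]
ft_force: [2.2, -1.9, -2.1]
grip_width: 0.0172
grip_force: 50.0
```

Request:
{"api": "arm_command", "payload": {"delta_rot": [[0, 0, 0], [0, 0, 0], [0, 0, 0], [0, 0, 0]], "delta_pos": [[0.001, 0, 0], [0.002, 0, 0], [0.003, 0, 0], [0.003, 0, 0]], "gripper": [1, 1, 1, 1]}}

```text
time: 5.77
position: [0.5139, 0.2818, 0.0626]
tool_rot: [0.705, 0.709, -0.002, 0.002]
ft_force: [3.0, -10.9, -0.8]
grip_width: 0.0178
grip_force: 50.0
```

Request:
{"api": "arm_command", "payload": {"delta_rot": [[0, 0, 0], [0, 0, 0], [0, 0, 0], [0, 0, 0], [0, 0, 0], [0, 0, 0], [0, 0, 0], [0, 0, 0], [0, 0, 0], [0, 0, 0], [0, 0, 0], [0, 0, 0]], "delta_pos": [[-0.002, 0, 0], [-0.002, 0, 0], [-0.002, 0, 0], [-0.002, 0, 0], [-0.002, 0, 0], [-0.002, 0, 0], [-0.002, 0, -0.015], [-0.002, 0, -0.04], [-0.002, 0, -0.07], [-0.002, 0, -0.1], [-0.002, 0, -0.12], [-0.002, 0, -0.12]], "gripper": [1, 1, -1, -1, -1, -1, -1, -1, -1, -1, -1, -1]}}

```text
time: 6.77
position: [0.5162, 0.2843, 0.1876]
tool_rot: [0.705, 0.709, 0.004, 0.002]
ft_force: [0.4, 0.5, 0.9]
grip_width: 0.0764
grip_force: 0.0
```

Run:
```python
from h import *
a=snap('top','top1')['pixels'];b=snap('side','side1')['pixels']
x=cv2.resize(a[165:224,125:271],None,fx=5,fy=5,interpolation=cv2.INTER_CUBIC)
y=cv2.resize(b[190:340,150:290],None,fx=2,fy=2,interpolation=cv2.INTER_CUBIC)
z=np.zeros((600,800,3),np.uint8); z[:295,:730]=x; z[300:600,:280]=y
cv2.imwrite('pics/c3.png',z)
o=status.get_obs();print(o['position'],o['time'])
```

```text
[0.51354091 0.2831228  0.18345401] 6.8667
```

View pics/c3.png

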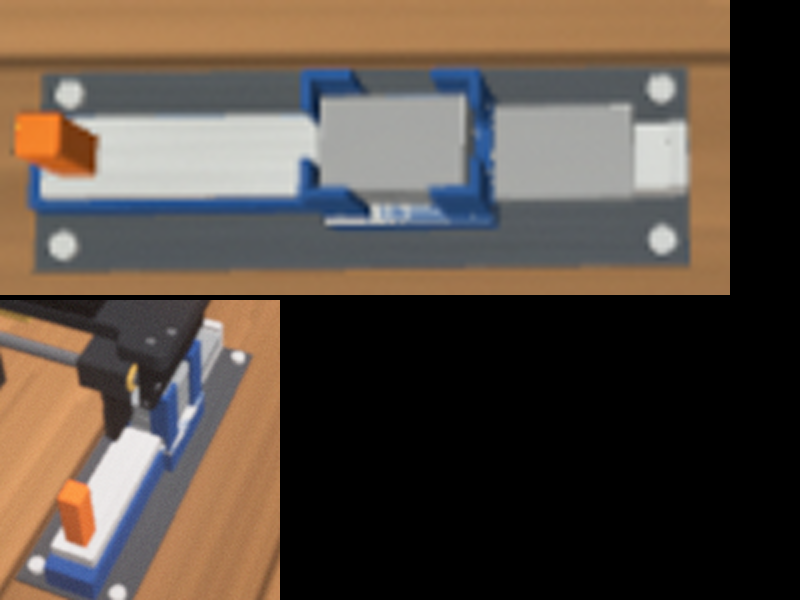

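The pusher is back home, the stack has dropped and the chill lies on the tongue, with top corners at about (494,105), (631,104), (632,198), (496,200) in the crop.

Run:
```python
from h import *
t=dict(np.load('pics/top1.npz'))
C=np.array([ray(t,((u+.5)/5-.5+125,(v+.5)/5-.5+165),.044) for u,v in[(494,105),(631,104),(632,198),(496,200)]])
print(C.round(4).tolist(),C.mean(0).round(4))
b=np.array([.5142,.073,.15]);o=status.get_obs();r=R.from_quat(o['tool_rot']);print(o['position'],r.as_matrix().round(3).tolist(),tool(b))
```

```text
[[0.5349, 0.1028, 0.044], [0.535, 0.0443, 0.044], [0.4944, 0.0439, 0.044], [0.4939, 0.1016, 0.044]] [0.5145 0.0731 0.044 ]
[0.51354091 0.2831228  0.18345401] [[-0.004, 1.0, 0.001], [1.0, 0.004, 0.001], [0.001, 0.001, -1.0]] [-0.21014863 -0.00031368  0.03329638]
```

Request:
{"api": "arm_command", "payload": {"delta_rot": [[0, 0, 0], [0, 0, 0], [0, 0, 0], [0, 0, 0], [0, 0, 0], [0, 0, 0], [0, 0, 0], [0, 0, 0], [0, 0, 0], [0, 0, 0], [0, 0, 0], [0, 0, 0]], "delta_pos": [[-0.02, 0, 0], [-0.055, 0, 0], [-0.095, 0, 0], [-0.13, 0, 0], [-0.165, 0, 0], [-0.195, 0, 0.01], [-0.21, 0, 0.03], [-0.21, 0, 0.06], [-0.21, 0, 0.09], [-0.21, 0, 0.105], [-0.21, 0, 0.11], [-0.21, 0, 0.11]], "gripper": [-1, -1, -1, -1, -1, -1, -1, -1, -1, -1, -1, -1]}}

```text
time: 7.87
position: [0.5122, 0.0729, 0.0702]
tool_rot: [0.706, 0.708, -0.002, -0.002]
ft_force: [-0.5, -0.1, 0.4]
grip_width: 0.0872
grip_force: 0.0
```

Request:
{"api": "arm_command", "payload": {"delta_rot": [[0, 0, 0], [0, 0, 0]], "delta_pos": [[0, 0, 0], [0, 0, 0]], "gripper": [-1, -1]}}

```text
time: 8.03
position: [0.515, 0.0729, 0.0733]
tool_rot: [0.706, 0.709, 0.0, 0.001]
ft_force: [-0.5, -0.9, -0.2]
grip_width: 0.087
grip_force: 0.0
```

Request:
{"api": "arm_command", "payload": {"delta_rot": [[0, 0, 0], [0, 0, 0], [0, 0, 0], [0, 0, 0], [0, 0, 0], [0, 0, 0], [0, 0, 0], [0, 0, 0], [0, 0, 0], [0, 0, 0], [0, 0, 0], [0, 0, 0]], "delta_pos": [[0, 0, 0.01], [0, 0, 0.025], [0, 0, 0.036], [0, 0, 0.039], [0, 0, 0.039], [0, 0, 0.039], [0, 0, 0.039], [0, 0, 0.039], [0, 0, 0.039], [0, 0, 0.039], [0, 0, 0.039], [0, 0, 0.039]], "gripper": [-1, -1, -1, -1, -1, 1, 1, 1, 1, 1, 1, 1], "grip_force": 35}}

```text
time: 9.03
position: [0.5145, 0.0727, 0.0338]
tool_rot: [0.706, 0.709, 0.0, 0.0]
ft_force: [0.3, 0.2, -0.3]
grip_width: 0.0482
grip_force: 0.0
```

Request:
{"api": "arm_command", "payload": {"delta_rot": [[0, 0, 0], [0, 0, 0], [0, 0, 0], [0, 0, 0], [0, 0, 0], [0, 0, 0]], "delta_pos": [[0, 0, 0], [0, 0, 0], [0, 0, 0], [0, 0, 0], [0, 0, 0], [0, 0, 0]], "gripper": [1, 1, 1, 1, 1, 1]}}

```text
time: 9.53
position: [0.5145, 0.0727, 0.0337]
tool_rot: [0.706, 0.708, 0.0, 0.0]
ft_force: [0.9, -0.7, 1.5]
grip_width: 0.0395
grip_force: 35.0
```

Request:
{"api": "arm_command", "payload": {"delta_rot": [[0, 0, 0], [0, 0, 0], [0, 0, 0], [0, 0, 0], [0, 0, 0], [0, 0, 0], [0, 0, 0]], "delta_pos": [[0, 0, -0.005], [0, 0, -0.015], [0, 0, -0.03], [0, 0, -0.05], [0, 0, -0.065], [0, 0, -0.07], [0, 0, -0.07]], "gripper": [1, 1, 1, 1, 1, 1, 1]}}

```text
time: 10.12
position: [0.5153, 0.0727, 0.1053]
tool_rot: [0.706, 0.709, 0.001, 0.001]
ft_force: [-0.4, -0.2, -2.9]
grip_width: 0.0392
grip_force: 35.0
```

Run:
```python
from h import *
for n,f in(('top','top0'),('side','side0')):
    t=dict(np.load(f'pics/{f}.npz'));p=t['pixels']
    h=cv2.cvtColor(cv2.resize(p,None,fx=4,fy=4,interpolation=cv2.INTER_LINEAR),cv2.COLOR_BGR2HSV)
    m=cv2.inRange(h,(17,150,120),(38,255,255))
    cs=[c for c in cv2.findContours(m,0,2)[0]]
    # patch: contour nearest expected pixel
    e=proj(t,[.507,-.218,.038])*4
    c=max((c for c in cs if cv2.pointPolygonTest(c,(float(e[0]),float(e[1])),False)>0),key=cv2.contourArea)
    W=np.array([ray(t,((u+.5)/4-.5,(v+.5)/4-.5),.038)[:2] for u,v in c[:,0]])
    print(n,cv2.minAreaRect((W*1000).astype(np.float32)))
o=status.get_obs();print(o['position'],o['ft_force'],o['grip_width'])
```

```text
top ((507.9101257324219, -217.33204650878906), (83.66649627685547, 63.54537582397461), 88.85108947753906)
side ((506.2229919433594, -214.5949249267578), (83.34123992919922, 63.49628448486328), 88.52246856689453)
[0.51533602 0.07270919 0.10527995] [-0.43252967 -0.16286008 -2.85379541] 0.03920971043917805
```

Request:
{"api": "arm_command", "payload": {"delta_rot": [[0, 0, 0.1], [0, 0, 0.2], [0, 0, 0.4], [0, 0, 0.6], [0, 0, 0.8], [0, 0, 1], [0, 0, 1.2], [0, 0, 1.4], [0, 0, 1.5], [0, 0, 1.5], [0, 0, 1.5], [0, 0, 1.5]], "delta_pos": [[-0.012, 0, 0], [-0.035, -0.001, 0], [-0.067, -0.002, 0], [-0.1, -0.003, 0], [-0.135, -0.004, 0], [-0.17, -0.005, 0], [-0.205, -0.006, 0], [-0.238, -0.007, 0], [-0.265, -0.008, 0], [-0.283, -0.008, 0], [-0.29, -0.008, 0], [-0.29, -0.008, 0]], "gripper": [1, 1, 1, 1, 1, 1, 1, 1, 1, 1, 1, 1]}}

```text
time: 11.12
position: [0.5069, -0.2193, 0.1026]
tool_rot: [0.716, 0.698, -0.0, -0.001]
ft_force: [-0.1, 0.9, -3.1]
grip_width: 0.0396
grip_force: 35.0
```

Request:
{"api": "arm_command", "payload": {"delta_rot": [[0, 0, 0], [0, 0, 0], [0, 0, 0], [0, 0, 0], [0, 0, 0], [0, 0, 0]], "delta_pos": [[0, 0, 0.01], [0, 0, 0.025], [0, 0, 0.04], [0, 0, 0.05], [0, 0, 0.05], [0, 0, 0.05]], "gripper": [1, 1, 1, 1, 1, 1]}}

```text
time: 11.62
position: [0.5069, -0.2158, 0.0527]
tool_rot: [0.714, 0.7, -0.0, -0.001]
ft_force: [0.1, 0.2, -1.5]
grip_width: 0.0395
grip_force: 35.0
```

Run:
```python
from h import *
t=snap('top','top2');s=snap('side','side2');a=t['pixels'];b=s['pixels']
z=np.zeros((600,800,3),np.uint8)
z[:,:395]=cv2.resize(a[165:230,333:412],None,fx=5,fy=9.2308,interpolation=cv2.INTER_CUBIC)[:600] if 0 else 0
x=cv2.resize(a[165:230,333:412],None,fx=5,fy=5,interpolation=cv2.INTER_CUBIC)
y=cv2.resize(b[100:185,215:350],None,fx=3,fy=3,interpolation=cv2.INTER_CUBIC)
z[:325,:395]=x; z[330:585,:405]=y
cv2.imwrite('pics/c4.png',z)
o=status.get_obs();print(o['position'],R.from_quat(o['tool_rot']).as_matrix().round(4).tolist(),o['ft_force'],o['time'])
```

```text
[ 0.50794597 -0.21688503  0.05392226] [[0.0213, 0.9998, 0.0004], [0.9998, -0.0213, -0.0002], [-0.0002, 0.0004, -1.0]] [-0.78700415  0.20640606 -1.67655673] 11.7167
```

View pics/c4.png

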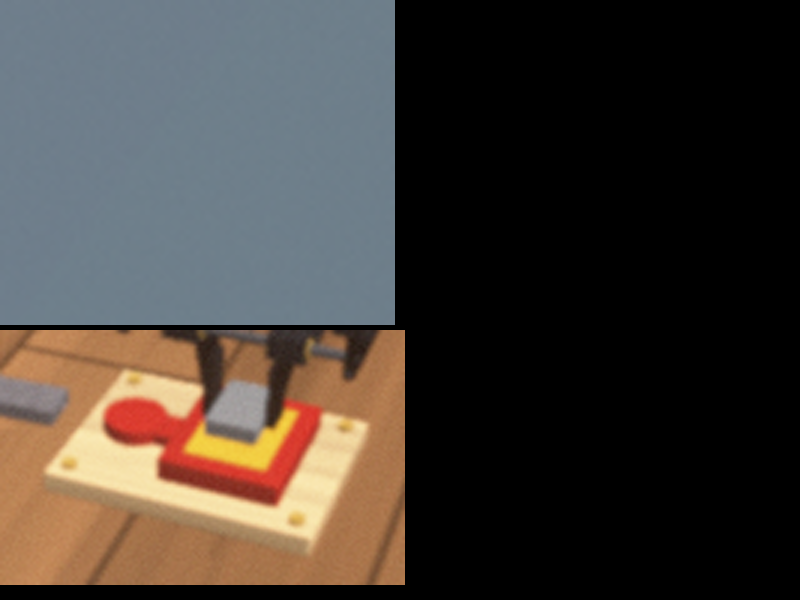

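The top view is blocked by the arm. The side view shows the chill just above the patch, with near underside corners at about (208,434) and (255,441) in the crop. I'll compare those with the prediction.

Run:
```python
from h import *
s=dict(np.load('pics/side2.npz'));o=status.get_obs();r=R.from_quat(o['tool_rot']).as_matrix();p=o['position']
c=p+np.array([0,.0004,-.0037])
for n,q in(('near left bot',(30,20,0)),('near right bot',(30,-20,0)),('nl top',(30,20,14)),('nr top',(30,-20,14)),('far left top',(-30,20,14))):
    w=c+r[:,0]*q[0]/1000+r[:,1]*q[1]/1000+np.array([0,0,q[2]/1000]); u=proj(s,w); print(n,((u-[215,100])*3+[1,331]).round(1))
for q in((42,32),(42,-32),(-42,-32)):
  for nm,c0 in(('top',(.5079,-.2173)),('side',(.5062,-.2146))):
    a=np.radians(88.7);X=np.array([np.cos(a),np.sin(a)]);Y=np.array([X[1],-X[0]])
    w=np.r_[np.array(c0)+X*q[0]/1000+Y*q[1]/1000,.038];u=proj(s,w);print(q,nm,((u-[215,100])*3+[1,331]).round(1))
```

```text
near left bot [202.5 430.6]
near right bot [253.9 442.3]
nl top [203.2 414.6]
nr top [255.1 426.3]
far left top [229.9 374.5]
(42, 32) top [181.5 448.6]
(42, 32) side [182.5 451.1]
(42, -32) top [263.6 467.9]
(42, -32) side [264.8 470.4]
(-42, -32) top [297.2 409.4]
(-42, -32) side [298.4 411.6]
```

Request:
{"api": "arm_command", "payload": {"delta_rot": [[0, 0, 0], [0, 0, 0], [0, 0, 0], [0, 0, 0], [0, 0, 0], [0, 0, 0]], "delta_pos": [[0.0005, -0.0005, 0.003], [0.0005, -0.0005, 0.006], [0.0005, -0.0005, 0.009], [0.0005, -0.0005, 0.0105], [0.0005, -0.0005, 0.0105], [0.0005, -0.0005, 0.0105]], "gripper": [1, 1, 1, 1, 1, 1]}}

```text
time: 12.22
position: [0.507, -0.2169, 0.043]
tool_rot: [0.715, 0.699, -0.0, -0.0]
ft_force: [-0.2, -0.1, -2.8]
grip_width: 0.0397
grip_force: 35.0
```

Request:
{"api": "arm_command", "payload": {"delta_rot": [[0, 0, 0], [0, 0, 0], [0, 0, 0], [0, 0, 0]], "delta_pos": [[0, 0, 0.0005], [0, 0, 0.001], [0, 0, 0.0015], [0, 0, 0.0015]], "gripper": [1, 1, 1, 1]}}

```text
time: 12.55
position: [0.5071, -0.2169, 0.0417]
tool_rot: [0.715, 0.699, -0.0, 0.0]
ft_force: [0.0, -0.8, -1.7]
grip_width: 0.0399
grip_force: 35.0
```

Request:
{"api": "arm_command", "payload": {"delta_rot": [[0, 0, 0], [0, 0, 0], [0, 0, 0]], "delta_pos": [[0.0005, 0, 0.0005], [0.0005, 0, 0.001], [0.0005, 0, 0.001]], "gripper": [1, 1, 1]}}

```text
time: 12.8
position: [0.5072, -0.2169, 0.0417]
tool_rot: [0.715, 0.699, -0.0, 0.001]
ft_force: [-1.8, -0.9, 6.2]
grip_width: 0.0395
grip_force: 35.0
```

Contact. Release gently, rise, and move aside for a look.

Request:
{"api": "arm_command", "payload": {"delta_rot": [[0, 0, 0], [0, 0, 0], [0, 0, 0], [0, 0, 0], [0, 0, 0], [0, 0, 0], [0, 0, 0], [0, 0, 0], [0, 0, 0], [0, 0, 0], [0, 0, 0], [0, 0, 0]], "delta_pos": [[0, 0, -0.0005], [0, 0, -0.0005], [0, 0, -0.0005], [0, 0, -0.0005], [0, 0, -0.0005], [0, 0, -0.0005], [0, 0, -0.005], [0, 0, -0.02], [0, 0, -0.045], [0, 0, -0.075], [0, 0, -0.1], [0, 0, -0.11]], "gripper": [0.8, 0.3, 0.0, -0.3, -0.3, -0.3, -0.3, -0.3, -0.3, -0.3, -0.3, -0.3]}}

```text
time: 13.8
position: [0.5088, -0.2173, 0.1541]
tool_rot: [0.715, 0.699, 0.001, 0.003]
ft_force: [-0.7, -0.8, 0.0]
grip_width: 0.0562
grip_force: 0.0
```

Request:
{"api": "arm_command", "payload": {"delta_rot": [[0, 0, 0], [0, 0, 0], [0, 0, 0], [0, 0, 0], [0, 0, 0], [0, 0, 0], [0, 0, 0], [0, 0, 0], [0, 0, 0]], "delta_pos": [[0.015, 0, 0], [0.045, 0, 0], [0.08, 0, 0], [0.115, 0, 0], [0.15, 0, 0], [0.18, 0, 0], [0.195, 0, 0], [0.2, 0, 0], [0.2, 0, 0]], "gripper": [-0.3, -0.3, -0.3, -0.3, -0.3, -0.3, -0.3, -0.3, -0.3]}}

```text
time: 14.55
position: [0.5101, -0.0143, 0.1493]
tool_rot: [0.714, 0.7, -0.001, -0.001]
ft_force: [0.5, -0.5, 0.6]
grip_width: 0.0563
grip_force: 0.0
```

Run:
```python
from h import *
t=snap('top','top3');s=snap('side','side3');a=t['pixels'];b=s['pixels']
z=np.zeros((600,800,3),np.uint8)
x=cv2.resize(a[165:230,333:412],None,fx=6,fy=6,interpolation=cv2.INTER_CUBIC)
y=cv2.resize(b[100:170,225:345],None,fx=3,fy=3,interpolation=cv2.INTER_CUBIC)
z[:390,:474]=x; z[390:600,:360]=y
cv2.imwrite('pics/c5.png',z)
print(status.get_obs()['position'],status.get_obs()['time'])
```

```text
[ 0.51116175 -0.01652097  0.14986602] 14.65
```

View pics/c5.png

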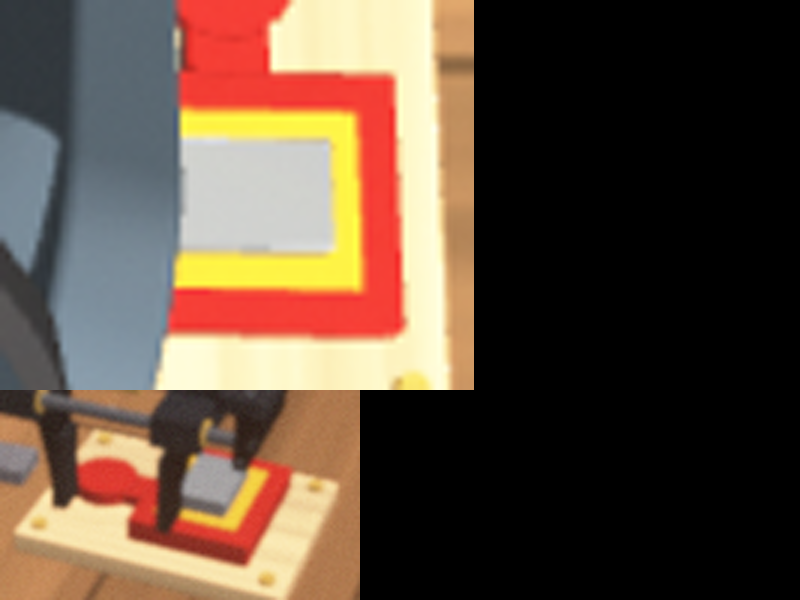

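The chill lies flat on the patch, but the arm still hides its left end (left of column 180). I'll move further off.

Request:
{"api": "arm_command", "payload": {"delta_rot": [[0, 0, 0], [0, 0, 0], [0, 0, 0], [0, 0, 0], [0, 0, 0], [0, 0, 0], [0, 0, 0], [0, 0, 0]], "delta_pos": [[0.015, 0, -0.01], [0.045, 0, -0.02], [0.08, 0, -0.04], [0.115, 0, -0.05], [0.15, 0, -0.05], [0.18, 0, -0.05], [0.2, 0, -0.05], [0.2, 0, -0.05]], "gripper": [-0.3, -0.3, -0.3, -0.3, -0.3, -0.3, -0.3, -0.3]}}

```text
time: 15.32
position: [0.5165, 0.1857, 0.2005]
tool_rot: [0.714, 0.7, 0.001, -0.0]
ft_force: [-0.7, 0.5, 0.1]
grip_width: 0.0567
grip_force: 0.0
```

Run:
```python
from h import *
t=snap('top','top4');s=snap('side','side4');a=t['pixels'];b=s['pixels']
z=np.zeros((600,800,3),np.uint8)
x=cv2.resize(a[165:230,333:412],None,fx=6,fy=6,interpolation=cv2.INTER_CUBIC)
y=cv2.resize(b[100:170,225:345],None,fx=3,fy=3,interpolation=cv2.INTER_CUBIC)
z[:390,:474]=x; z[390:600,:360]=y
cv2.imwrite('pics/c6.png',z)
h=cv2.cvtColor(cv2.resize(a,None,fx=4,fy=4,interpolation=cv2.INTER_LINEAR),cv2.COLOR_BGR2HSV)
g=cv2.inRange(h,(0,0,100),(179,60,255)); yl=cv2.inRange(h,(17,110,120),(38,255,255))
for n,m,zz,e in(('chill',g,.052,1),('patch',yl,.038,1)):
    w=np.zeros_like(m); w[4*180:4*218,4*350:4*397]=255
    c=max(cv2.findContours(m&w,0,2)[0],key=cv2.contourArea)
    W=np.array([ray(t,((u+.5)/4-.5,(v+.5)/4-.5),zz)[:2] for u,v in c[:,0]])
    print(n,cv2.minAreaRect((W*1000).astype(np.float32)))
```

```text
chill ((507.17108154296875, -214.42111206054688), (60.15290069580078, 39.7733039855957), 88.91204833984375)
patch ((507.8913269042969, -217.36032104492188), (83.65797424316406, 63.98442459106445), 88.54956817626953)
```

View pics/c6.png

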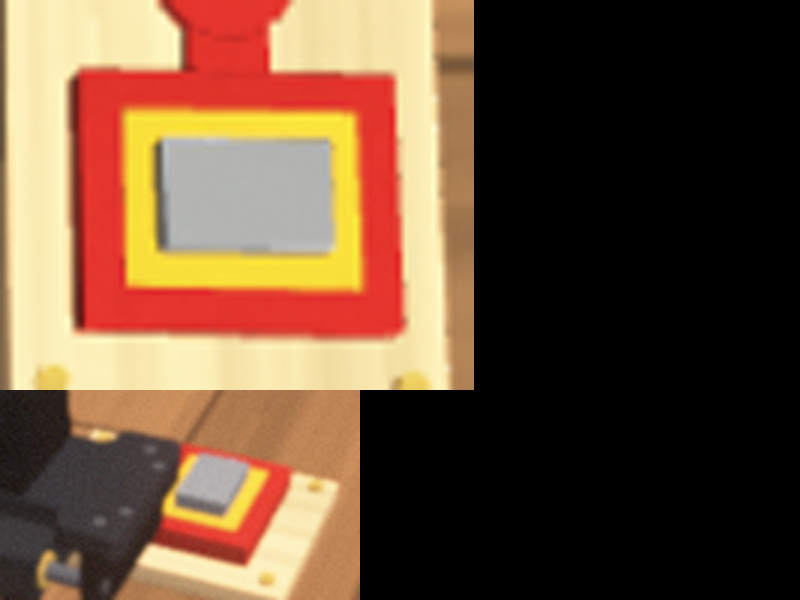

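Run:
```python
from h import *
s=dict(np.load('pics/side4.npz'))
f=lambda u,v,z:ray(s,((u+.5)/3-.5+225,(v-389.5)/3-.5+100),z)[:2].round(4)
print('patch NR,FR',f(237,530,.038),f(268,474,.038),'chill top NR, FR, NL, bot NR',f(224,503,.052),f(249,463,.052),f(178,494,.052),f(223,514,.038))
b=cv2.resize(s['pixels'],None,fx=4,fy=4,interpolation=cv2.INTER_LINEAR);h=cv2.cvtColor(b,cv2.COLOR_BGR2HSV)
print(status.get_obs()['position'],status.get_obs()['time'],R.from_quat(status.get_obs()['tool_rot']).as_matrix().round(4).tolist())
```

```text
patch NR,FR [ 0.4738 -0.1729] [ 0.4726 -0.2525] chill top NR, FR, NL, bot NR [ 0.4876 -0.1827] [ 0.4855 -0.2408] [ 0.5226 -0.1816] [ 0.4893 -0.1886]
[0.51618408 0.18273923 0.20020322] 15.4167 [[0.0221, 0.9998, -0.0005], [0.9998, -0.0221, -0.0009], [-0.0009, -0.0005, -1.0]]
```

The chill sits about 2.5 mm towards +y of the patch centre (top view: chill (507.2,-214.4) mm, patch (507.9,-217.4) mm). There is plenty of time, so I'll regrip and shift it.

Request:
{"api": "arm_command", "payload": {"delta_rot": [[0, 0, 0], [0, 0, 0], [0, 0, 0], [0, 0, 0], [0, 0, 0], [0, 0, 0], [0, 0, 0], [0, 0, 0], [0, 0, 0], [0, 0, 0], [0, 0, 0], [0, 0, 0]], "delta_pos": [[-0.012, 0, 0], [-0.045, 0, 0], [-0.083, 0, 0], [-0.122, 0, 0], [-0.161, 0, 0], [-0.2, 0, 0], [-0.239, 0, 0], [-0.278, 0, 0], [-0.317, 0, 0], [-0.355, 0, 0], [-0.387, 0, 0], [-0.4, 0, 0]], "gripper": [-0.3, -0.3, -0.3, -0.3, -0.3, -0.3, -0.3, -0.3, -0.3, -0.3, -0.3, -0.3]}}

```text
time: 16.42
position: [0.5057, -0.2236, 0.2007]
tool_rot: [0.717, 0.697, -0.001, 0.001]
ft_force: [1.1, -0.7, 0.7]
grip_width: 0.0566
grip_force: 0.0
```

Request:
{"api": "arm_command", "payload": {"delta_rot": [[0, 0, 0], [0, 0, 0], [0, 0, 0], [0, 0, 0], [0, 0, 0], [0, 0, 0], [0, 0, 0], [0, 0, 0], [0, 0, 0]], "delta_pos": [[0, 0, 0.01], [0, 0, 0.035], [0, 0, 0.07], [0, 0, 0.105], [0, 0, 0.125], [0, 0, 0.13], [0, 0, 0.13], [0, 0, 0.13], [0, 0, 0.13]], "gripper": [-0.3, -0.3, -0.3, -0.3, -0.3, -0.3, -0.3, -0.3, -0.3]}}

```text
time: 17.17
position: [0.508, -0.2166, 0.072]
tool_rot: [0.715, 0.699, 0.0, 0.001]
ft_force: [-0.3, 0.4, 0.7]
grip_width: 0.0565
grip_force: 0.0
```

Request:
{"api": "arm_command", "payload": {"delta_rot": [[0, 0, 0], [0, 0, 0], [0, 0, 0], [0, 0, 0], [0, 0, 0], [0, 0, 0], [0, 0, 0], [0, 0, 0], [0, 0, 0], [0, 0, 0], [0, 0, 0], [0, 0, 0]], "delta_pos": [[0, 0, 0.008], [0, 0, 0.02], [0, 0, 0.027], [0, 0, 0.0285], [0, 0, 0.0285], [0, 0, 0.0285], [0, 0, 0.0285], [0, 0, 0.0285], [0, 0, 0.0285], [0, 0, 0.0285], [0, 0, 0.0285], [0, 0, 0.0285]], "gripper": [-0.3, -0.3, -0.3, -0.3, -0.3, 1, 1, 1, 1, 1, 1, 1]}}

```text
time: 18.17
position: [0.5074, -0.2165, 0.0425]
tool_rot: [0.715, 0.699, 0.0, 0.0]
ft_force: [-0.5, -0.5, 3.7]
grip_width: 0.0393
grip_force: 35.0
```

Request:
{"api": "arm_command", "payload": {"delta_rot": [[0, 0, 0], [0, 0, 0], [0, 0, 0], [0, 0, 0], [0, 0, 0], [0, 0, 0]], "delta_pos": [[0, 0, -0.002], [0, 0, -0.004], [0, 0, -0.005], [-0.001, 0.0005, -0.005], [-0.0025, 0.0005, -0.005], [-0.0025, 0.0005, -0.005]], "gripper": [1, 1, 1, 1, 1, 1]}}

```text
time: 18.67
position: [0.5076, -0.2192, 0.047]
tool_rot: [0.715, 0.699, -0.0, 0.0]
ft_force: [-0.6, -1.2, -1.9]
grip_width: 0.0391
grip_force: 35.0
```

Request:
{"api": "arm_command", "payload": {"delta_rot": [[0, 0, 0], [0, 0, 0], [0, 0, 0], [0, 0, 0], [0, 0, 0]], "delta_pos": [[0, 0, 0.001], [0, 0, 0.0025], [0, 0, 0.004], [0, 0, 0.005], [0, 0, 0.005]], "gripper": [1, 1, 1, 1, 1]}}

```text
time: 19.08
position: [0.5074, -0.2188, 0.0425]
tool_rot: [0.715, 0.699, -0.0, -0.0]
ft_force: [-1.3, 0.2, 2.3]
grip_width: 0.0394
grip_force: 35.0
```

In contact again. Release, rise and clear.

Request:
{"api": "arm_command", "payload": {"delta_rot": [[0, 0, 0], [0, 0, 0], [0, 0, 0], [0, 0, 0], [0, 0, 0], [0, 0, 0], [0, 0, 0], [0, 0, 0], [0, 0, 0], [0, 0, 0], [0, 0, 0], [0, 0, 0]], "delta_pos": [[0, 0, 0.0005], [0, 0, 0.0005], [0, 0, 0.0005], [0, 0, 0.0005], [0, 0, 0.0005], [0, 0, 0.0005], [0, 0, -0.005], [0, 0, -0.02], [0, 0, -0.045], [0, 0, -0.08], [0, 0, -0.115], [0, 0, -0.15]], "gripper": [0.8, 0.3, 0.0, -0.3, -0.3, -0.3, -0.3, -0.3, -0.3, -0.3, -0.3, -0.3]}}

```text
time: 20.08
position: [0.5071, -0.2185, 0.1936]
tool_rot: [0.715, 0.699, -0.0, -0.0]
ft_force: [0.8, -0.5, -0.1]
grip_width: 0.0565
grip_force: 0.0
```

Request:
{"api": "arm_command", "payload": {"delta_rot": [[0, 0, 0], [0, 0, 0], [0, 0, 0], [0, 0, 0], [0, 0, 0], [0, 0, 0], [0, 0, 0], [0, 0, 0], [0, 0, 0], [0, 0, 0], [0, 0, 0], [0, 0, 0]], "delta_pos": [[0.012, 0, 0], [0.045, 0, 0], [0.083, 0, 0], [0.122, 0, 0], [0.161, 0, 0], [0.2, 0, 0], [0.239, 0, 0], [0.278, 0, 0], [0.317, 0, 0], [0.355, 0, 0], [0.387, 0, 0], [0.4, 0, 0]], "gripper": [-0.3, -0.3, -0.3, -0.3, -0.3, -0.3, -0.3, -0.3, -0.3, -0.3, -0.3, -0.3]}}

```text
time: 21.08
position: [0.5156, 0.1851, 0.1921]
tool_rot: [0.714, 0.7, 0.001, -0.0]
ft_force: [-0.6, -0.4, 0.6]
grip_width: 0.0566
grip_force: 0.0
```

Request:
{"api": "arm_command", "payload": {"delta_rot": [[0, 0, 0], [0, 0, 0], [0, 0, 0]], "delta_pos": [[0, 0, 0], [0, 0, 0], [0, 0, 0]], "gripper": [-0.3, -0.3, -0.3]}}

```text
time: 21.33
position: [0.5162, 0.18, 0.1919]
tool_rot: [0.715, 0.699, -0.001, 0.0]
ft_force: [-0.6, 0.6, -1.2]
grip_width: 0.0565
grip_force: 0.0
```

Run:
```python
from h import *
t=snap('top','top5');a=t['pixels']
cv2.imwrite('pics/c7.png',cv2.resize(a[130:250,120:420],None,fx=2.6,fy=2.6,interpolation=cv2.INTER_CUBIC))
h=cv2.cvtColor(cv2.resize(a,None,fx=4,fy=4,interpolation=cv2.INTER_LINEAR),cv2.COLOR_BGR2HSV)
g=cv2.inRange(h,(0,0,100),(179,60,255)); yl=cv2.inRange(h,(17,110,120),(38,255,255))
for n,m,zz in(('chill',g,.052),('patch',yl,.038)):
    w=np.zeros_like(m); w[4*180:4*218,4*350:4*397]=255
    c=max(cv2.findContours(m&w,0,2)[0],key=cv2.contourArea)
    W=np.array([ray(t,((u+.5)/4-.5,(v+.5)/4-.5),zz)[:2] for u,v in c[:,0]])
    print(n,cv2.minAreaRect((W*1000).astype(np.float32)))
o=status.get_obs();print(o['time'],o['position'])
```

```text
chill ((507.3952331542969, -216.6929168701172), (60.08610153198242, 39.548858642578125), 89.66230010986328)
patch ((507.8985290527344, -217.37942504882812), (83.66279602050781, 63.983375549316406), 88.53844451904297)
21.3833 [0.51636918 0.17965047 0.19197729]
```

View pics/c7.png

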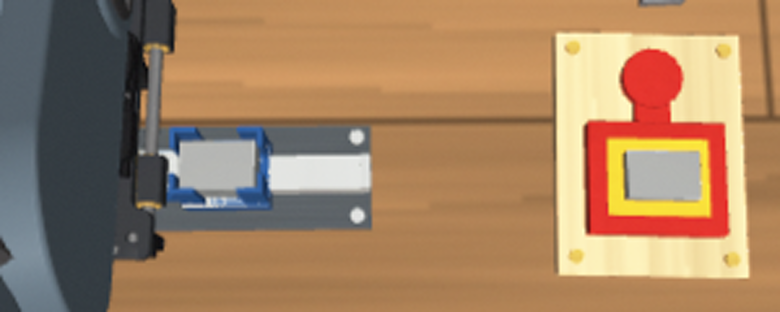

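The chill (centre about (663,175) in the crop) lies flat on the patch, within 1 mm of its centre and about 1° of its long side. The tongue is empty, the stack has dropped, and the arm touches nothing.

```bash
python3 -c "
from rig import robot
print(robot.hand_in())"
```

```text
the job is handed in; nothing more can be done
None
```

Job handed in at about 21 s of the 43 s allowed: one chill was fed out, the pusher was returned home so the stack dropped, and the chill was set flat on the yellow patch, then regripped once to correct a 2.5 mm offset (the last picture puts it within about 1 mm of centre and 1° of the long side).

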